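# Close a split teapot stand in a ratchet clamp and keep it pressed

### The arm

A 6-joint arm with a two-finger parallel gripper is mounted at the origin on a cart in front of the work surface, level with it; the furniture and walls round the work are solid. World frame = base frame: x ahead of the robot, y to its left, z up, the work surface at z = 0. Lengths are in mm, angles in rad, forces in N, time in s.
With the tool pointing down it reaches from about 300 to 775 mm from the base axis. Payload 14.6 kg.
Tool frame: the origin (TCP) lies on the centre line of the jaws, within the pads' length; the fingertips stand 19 mm ahead of it and the grasp point (between the pads) is the TCP (bot.tip_reach is the distance from the TCP to the fingertips, in mm); z points along the fingers, y is the line along which they close (so a half turn about z gives the same grasp; the last joint's range is limited). The gripper opens to 85 mm and grips with 20 to 120 N. Pads are 22 mm wide; open, the fingers measure 114 mm over their backs; the gripper's body (76 mm by 85 mm) begins 54 mm behind the grasp point. The pads swing forward as they close: fully open they stand 13 mm farther back than shut.
Start: joints at [1.221, 0.3, 1.521, -0, 1.321, -0.067], TCP at [153.473, 528.144, 227.681] pointing down, gripper open.
Joint ranges: [-3.03, 3.03], [-0.79, 2.21], [0.23, 2.52], [-1.04, 4.18], [0, 3.07], [-2.55, 2.55]. Speed limits (rad/s): [2.22, 2.22, 2.57, 3.14, 3.14, 3.14].

### API

Orientations are given as a unit quaternion [w, x, y, z].
In Python, from rig import bot gives the robot as it stands. Calls block until the motion is done:
- bot.move_to(position, orientation): joint-space move of the TCP to a pose.
- bot.servo_line(position, attitude=None, speed=150, until_force=None): straight line of the TCP; attitude=None keeps the orientation; speed is the mean speed in mm/s. With until_force (N) it stops when the force on the tool has changed by that much, and returns True; else False.
- bot.move_joints(angles): joint-space move.
- bot.move_gripper(opening, grip_force=None): finger opening in mm; grip_force is the grip in N (None keeps the last); returns when the fingers have stopped.
- bot.dwell(seconds).
- bot.ik(position, orientation): joint angles nearest the present ones, or None.
- bot.read_state(): the state.
- bot.read_camera(name): name is "side" or "top"; returns a dict with "image" (400x640x3 uint8, blue, green, red), "depth" (400x640 float32, mm along the optical axis (not along the pixel's ray), 0 where there is no reading), "fovy" (degrees; the focal length in pixels is half the picture's height over the tangent of half this angle, whatever the lens; pixels are square), "cx", "cy" (the principal point, pixels), "eye" and "attitude" of the camera in the world. Camera axes: x right, y down, z forward; pixel columns grow to the right and rows downward; lengths in mm; the calibration is good to about 2 mm. A picture is of the moment at which its call begins.
A pose or a line that the arm cannot do raises bot.MotionError and nothing moves.
- bot.finish_job(): hands the job in; it is judged then, once.
The state is a dict: "clock": time; "joint_positions": joint angles; "qvel": joint speeds; "effort": joint torques, N m; "ee_pos": TCP position; "tool_rot": TCP orientation; "ft_force": force on the tool from outside, world axes, zero at the start; "moment": the same for the moment, N m; "grip_width": finger opening in mm; "grip_force": force on a finger pad.
Only numpy, scipy, OpenCV 4.12 (cv2) and the standard library are available. Lean on these libraries where they do the work, as an engineer would, in place of code of your own. Each camera call takes 0.05 s, during which the arm holds its last target. There are 200 camera calls.

### The job

Lay the loose half of the split small wooden teapot stand flat on the bed of the ratchet clamp, beside the half already there, so that the two ends line up. Then let go of it and work the clamp only by its trigger, squeezing the trigger against the upright grip and letting it spring back as often as needed, until the jaw has pushed the two halves tightly together. Finish while still squeezing the trigger, with firm but gentle pressure on the wood (a hand squeeze of some 20 N, never enough to crush it), and leave the mug, egg cup and pepper mill where they are.

Things in the scene. Friction and masses are not known exactly. Their poses are not given: they have to be found in the camera images.
- clamp: One-hand ratchet bar clamp fixed to the worktop on a light wooden board. Origin on the worktop under the board; +y is the closing direction, z up. The board's top, the bed, is 10 mm high and 72 mm wide (x). A 10 mm square steel bar at x = 0, z = 25 mm runs from the moving jaw back through the housing and sticks out behind it, to y = -191 mm with the jaw fully back.
- fixed_face (a point): Centre of the fixed steel jaw's clamping face, which looks to the clamp's -y: y = 120 mm in the clamp frame, 28 mm above the worktop. The fixed jaw is 60 mm wide, 20 mm thick, its top at z = 46 mm.
- bed_place (a point): Point on the bed (10 mm above the worktop), x = 0, y = 67.5 mm in the clamp frame: where the centre of the second half's underside lies once all is tight. The first half's is then 35 mm further along +y.
- jaw (a joint): Position of the moving jaw (m) along the clamp's +y: its face is at y = 5 mm + this in the clamp frame. 0 is fully back; starts 0 to 0.02; presses the tight halves at about 0.045. The ratchet lets it only advance. Friction 2 N. It must not be pushed directly by the robot.
- jaw_face (a point): Centre of the moving jaw's flat clamping face (looks to +y), 28 mm above the worktop; moves with the jaw. The jaw is 56 mm wide, its top at z = 46 mm, 32 mm thick with its boss.
- trigger (a joint): Travel of the trigger towards the grip (m): 0 released, 0.015 squeezed to its stop. A spring (3 to 4.5 N) returns it. Squeezing carries the jaw along 1 to 1, less up to 4 mm slack (3.5 mm teeth); on the return the jaw stays. 2 to 5 strokes needed; at its stop it no longer presses the wood: let it back and repeat. Force on the wood = push on the trigger less 3 to 7 N; it is crushed at 40 N.
- trigger_grip (a point): Middle of the trigger's outer face (looks to the clamp's -y), 75 mm above the worktop, y = -99 mm in the clamp frame when released; moves with the trigger. An upright steel paddle, 22 mm wide (x), 14 mm thick, z 40 to 96 mm. Over the outer faces of trigger and grip: 51 mm released, 36 mm fully squeezed. To be squeezed from above, fingers closing along the clamp's y.
- grip_front (a point): Middle of the fixed black upright grip's outer face (looks to the clamp's +y), 75 mm above the worktop, y = -48 mm in the clamp frame; does not move. The grip is 26 mm wide (x), 14 mm thick, its top at z = 102 mm; it and the trigger stand on a black housing, top at z = 40 mm, 72 mm wide, y = -105 to -45 mm.
- half_a: The half of the teapot stand already on the clamp's bed, against the fixed jaw: loose flat block of brown wood with three dark grooves, 56 mm along its x, 35 mm along its y, 16 mm thick, about 60 g; origin at the centre of its underside. Its long side (x) lies across the clamp.
- half_b: The other half, lying loose on the worktop to the left of the clamp: same shape and size (56 x 35 x 16 mm, about 60 g), origin at the centre of its underside; either long edge may go against the first half.
- mug: Bystander: white enamel mug with dark rim, 82 mm wide, 80 mm tall; origin at the centre of its underside.
- egg_cup: Bystander: turned wooden egg cup, 47 mm wide, 57 mm tall; origin at the centre of its underside.
- pepper: Bystander: wooden pepper mill, 58 mm wide, 170 mm tall, behind the clamp; origin at the centre of its underside.
Mind the look-alikes: they are no part of the job. Leave any white look-alike of the half_b alone. What is shaped like the half_a but green is not meant.

How it is judged:
By the outcome, as a careful person would: the job done as asked, in the order asked, and still so for the second after the job is handed in, while the arm keeps its last pose, push and grip.
It also fails if it takes over 53 s, if anything falls off the work surface, if the arm or the gripper's body presses on something with over 40 N, if the wrist force passes 120 N, or if a joint passes its speed limit or range.

## Working session

There is one attempt and no reset: what is moved stays moved. The work goes in short steps, each a Python script; the robot and the scene stay as the last script left them, time stands still between calls to the robot, and variables do not carry over. Pictures are saved under pics/ and viewed, at most 10 in all, crops included, and the job is handed in when it is done.

```bash
mkdir -p pics; ls; cat > h.py <<'E'
import numpy as np, cv2
from scipy.spatial.transform import Rotation as R
from rig import bot
def cam(n):
    c=bot.read_camera(n); c['f']=200/np.tan(np.radians(c['fovy'])/2)
    q=np.array(c['attitude'],float)
    c['R']=q if q.shape==(3,3) else R.from_quat(q[[1,2,3,0]]).as_matrix()
    c['eye']=np.array(c['eye'],float); return c
def ray(c,u,v):
    return c['R']@np.array([(u-c['cx'])/c['f'],(v-c['cy'])/c['f'],1.])
def onz(c,u,v,z):
    d=ray(c,u,v); return c['eye']+d*(z-c['eye'][2])/d[2]
def dep(c,u,v):
    return c['eye']+ray(c,u,v)*c['depth'][int(v),int(u)]
def proj(c,p):
    q=c['R'].T@(np.array(p)-c['eye']); return q[:2]/q[2]*c['f']+[c['cx'],c['cy']]
E
python3 - <<'E'
from h import *
for n in('top','side'):
    c=cam(n); cv2.imwrite(f'pics/{n}0.png',c['image']); print(n,c['fovy'],c['cx'],c['cy'],c['eye'],c['R'].round(3).tolist())
    np.savez(f'{n}0.npz',**c)
print(bot.read_state())
E
```

```text
pics
top 57.194620695915994 323.8387614921286 203.74393363751483 [406.26426366 183.4509205  961.98026537] [[-0.011, -0.986, 0.169], [-1.0, 0.015, 0.025], [-0.027, -0.169, -0.985]]
side 50.971230276959645 321.8010182758052 193.5990526187287 [  15.78716512 -587.66312717  694.98460483] [[0.822, -0.315, 0.475], [-0.57, -0.456, 0.683], [0.002, -0.833, -0.554]]
{'clock': 0.1, 'joint_positions': array([ 1.22140575e+00,  3.00401969e-01,  1.52152289e+00,  1.00371874e-05,
        1.32070712e+00, -6.66001721e-02]), 'qvel': array([ 1.48724366e-03,  3.27231198e-04, -1.42045128e-03,  8.42095035e-04,
       -7.77800410e-05, -8.13224690e-04]), 'effort': array([ 2.50811405e-03, -5.44366765e+01, -3.62373054e+01,  2.47847618e-05,
        3.03440698e-03, -2.22927724e-05]), 'ee_pos': array([153.39634912, 527.95047007, 227.18385656]), 'tool_rot': array([-1.12066381e-04,  1.40925745e-01,  9.90020032e-01, -5.07456335e-04]), 'ft_force': array([ 0.35829399,  0.65348923, -0.64817314]), 'moment': array([ 0.00060978,  0.00387516, -0.00145975]), 'grip_force': 0.0, 'grip_width': 85.16903394055207}
```

View pics/top0.png

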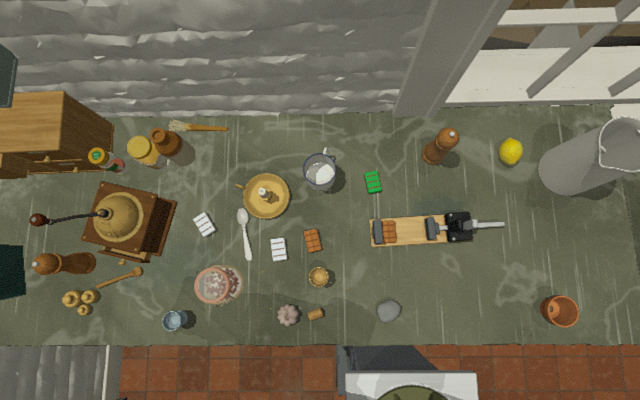

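View pics/side0.png

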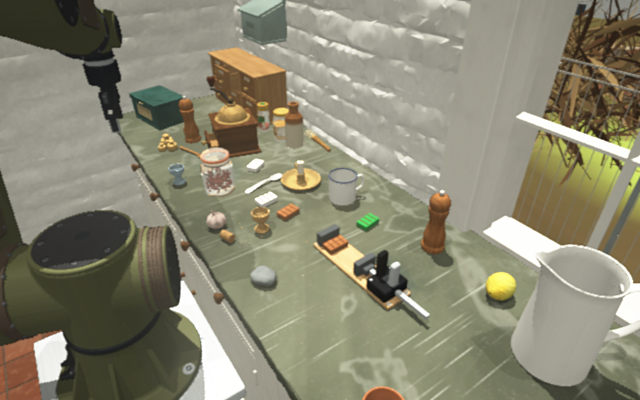

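The top view shows the following:
- The brown grooved block at (313,240) is the half_b candidate. It fits the description: brown, grooved, left of the clamp.
- The look-alikes are the white blocks at (279,249) and (204,224) and the green block at (373,181).
- half_a is on the bed at (389,231), and the trigger and grip are near (458,226).

I'll confirm half_b in a crop and measure.

```bash
python3 - <<'E'
from h import *
C={}
for n in('top','side'):
    z=np.load(f'{n}0.npz'); C[n]={k:z[k] for k in z.files}
t,s=C['top'],C['side']
cv2.imwrite('pics/c0.png',np.hstack([cv2.resize(t['image'][190:270,290:390],None,fx=4,fy=4,interpolation=2),cv2.resize(t['image'][190:270,415:515],None,fx=4,fy=4,interpolation=2)]))
cv2.imwrite('pics/c1.png',cv2.resize(s['image'][190:330,260:440],None,fx=4,fy=4,interpolation=2))
def brown(c,x0,y0,x1,y1):
    h=cv2.cvtColor(c['image'],cv2.COLOR_BGR2HSV)
    m=cv2.inRange(h,(3,130,50),(14,255,255)); k=np.zeros_like(m);k[y0:y1,x0:x1]=m[y0:y1,x0:x1]
    k=cv2.morphologyEx(k,cv2.MORPH_CLOSE,np.ones((4,4)))
    cs,_=cv2.findContours(k,0,2); return max(cs,key=cv2.contourArea)
for nm,bt,bs in(('b',(298,222,328,258),(270,198,305,226)),('a',(375,215,402,248),(315,230,352,258))):
    for n,b in(('top',bt),('side',bs)):
        c=C[n];k=brown(c,*b)
        P=np.array([onz(c,u,v,16 if nm=='b' else 26)[:2] for u,v in k[:,0]],np.float32)
        r=cv2.minAreaRect(P); print(nm,n,cv2.boundingRect(k),r)
        m=np.zeros((400,640),np.uint8);cv2.drawContours(m,[k],-1,1,-1);m=cv2.erode(m,np.ones((3,3)))
        vs,us=np.nonzero(m);D=np.array([dep(c,u,v) for u,v in zip(us,vs)]);print('  depth med',np.median(D,0),D[:,2].std())
# bed board wood: depth-based points in region near z 10
D=np.array([[dep(t,u,v) for u in range(640)] for v in range(400)])
sub=D[205:255,362:515]
for lo,hi in((6,14),(33,50),(85,110),(15,32)):
    m=((sub[...,2]>lo)&(sub[...,2]<hi)).astype(np.uint8); P=sub[m>0][:,:2].astype(np.float32)
    r=cv2.minAreaRect(P);print(lo,hi,len(P),r,np.median(sub[m>0][:,2]))
E
```

```text
b top (305, 230, 18, 24) ((471.22967529296875, 235.2421875), (56.73308563232422, 35.02901077270508), 13.256775856018066)
  depth med [469.42598284 233.97543922  18.15588989] 2.9776499431555696
b side (278, 205, 22, 16) ((471.84405517578125, 226.5423583984375), (62.436500549316406, 42.084999084472656), 11.885933876037598)
  depth med [471.75115193 228.37498462  15.86507179] 2.4709518178450023
a top (383, 222, 14, 22) ((490.77978515625, 40.78122329711914), (54.91209411621094, 30.73621368408203), 3.510753631591797)
  depth med [486.37377617  41.46542609  27.9849234 ] 72.09566371919449
a side (324, 236, 25, 19) ((490.42547607421875, 33.28070831298828), (61.7971305847168, 43.416507720947266), 2.673663854598999)
  depth med [490.28868664  32.76218681  25.44072005] 81.047626874881
6 14 1149 ((498.280517578125, -90.35807800292969), (126.27979278564453, 395.5948486328125), 0.4478680193424225) 11.753481932565478
33 50 943 ((501.2027587890625, -78.09051513671875), (72.22240447998047, 323.516845703125), 3.0574920177459717) 42.68402136103077
85 110 148 ((504.75909423828125, -128.6511993408203), (25.898927688598633, 51.06982421875), 6.8890533447265625) 98.39070019737846
15 32 568 ((500.53619384765625, -80.01470947265625), (70.18404388427734, 332.9685363769531), 2.6187760829925537) 27.736032006932362
```

View pics/c0.png

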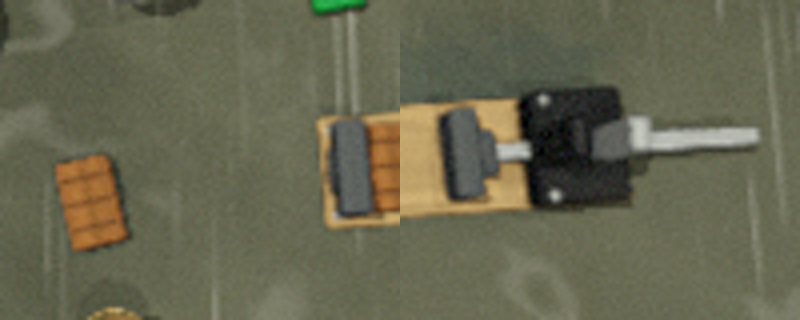

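View pics/c1.png

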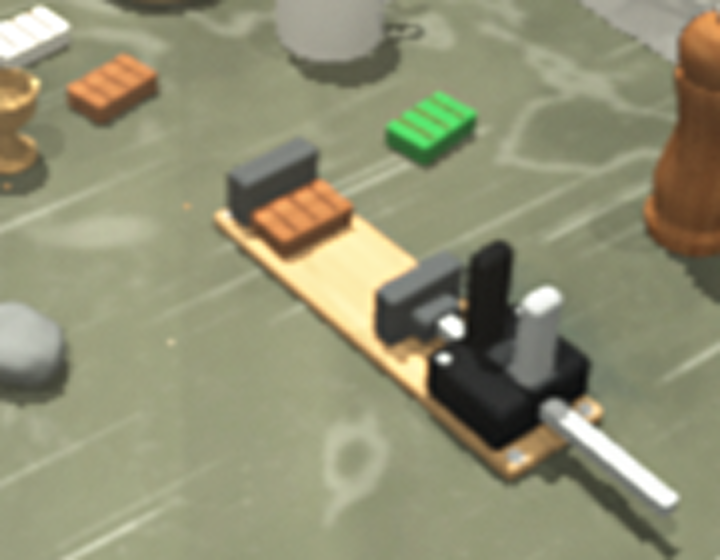

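The crops confirm half_b as the brown block with three grooves (crop pixel (92,203)). The grip is black, the trigger is grey and the jaw is nearly all the way back. Next I'll fit the clamp frame from masks at the known planes in both views.

```bash
cat > fit.py <<'E'
from h import *
def comps(c,box,zlo,zhi,z,sel=None):
    x0,y0,x1,y1=box; m=np.zeros((400,640),np.uint8)
    for v in range(y0,y1):
        for u in range(x0,x1):
            if c['depth'][v,u]>0 and zlo<dep(c,u,v)[2]<zhi: m[v,u]=1
    if sel is not None: m&=sel
    n,l,st,ce=cv2.connectedComponentsWithStats(m)
    for i in range(1,n):
        if st[i,4]<12: continue
        vs,us=np.nonzero(l==i); P=np.array([onz(c,u+.0,v,z)[:2] for u,v in zip(us,vs)],np.float32)
        r=cv2.minAreaRect(P); print('  ',zlo,zhi,'px',st[i,:4],'n',st[i,4],'rect',np.round(r[0],1),np.round(r[1],1),round(r[2],1),'mean',P.mean(0).round(1),'zmed',round(np.median([dep(c,u,v)[2] for u,v in zip(us,vs)]),1))
E
python3 - <<'E'
from fit import *
for n,b in(('top',(362,205,515,255)),('side',(305,215,440,325))):
    z=np.load(f'{n}0.npz'); c={k:z[k] for k in z.files}; print(n)
    h=cv2.cvtColor(c['image'],cv2.COLOR_BGR2HSV)
    comps(c,b,40,53,46); comps(c,b,92,112,100)
    wood=(cv2.inRange(h,(10,60,120),(24,200,255))>0).astype(np.uint8)
    comps(c,b,2,20,10,wood)
    # board edges: fit lines
    k=np.zeros((400,640),np.uint8);k[b[1]:b[3],b[0]:b[2]]=wood[b[1]:b[3],b[0]:b[2]]
    if n=='top':
        for x0,x1 in((405,440),):
            e0=[];e1=[]
            for u in range(x0,x1):
                vs=np.nonzero(k[:,u])[0]; e0.append(onz(c,u,vs.min()-.5,10)[:2]); e1.append(onz(c,u,vs.max()+.5,10)[:2])
            for e in(e0,e1):
                e=np.array(e);f=np.polyfit(e[:,1],e[:,0],1);print('edge x=',f, 'at y 0,-60',np.polyval(f,[0,-60]),'ang',np.degrees(np.arctan(f[0])))
E
```

```text
top
   40 53 px [447 212  26  29] n 417 rect [ 503.3 -129.1] [69.5 58.1] 2.7 mean [ 502.  -128.9] zmed 42.3
   40 53 px [426 217  10  22] n 175 rect [499.7 -58.5] [53.8 19.7] 3.6 mean [499.5 -58.6] zmed 48.2
   40 53 px [373 219  10  25] n 200 rect [492.8  73.4] [60.2 20.4] 2.8 mean [492.4  73.4] zmed 47.7
   92 112 px [455 218   8  12] n 77 rect [ 502.5 -109.7] [16.2 26.2] 86.0 mean [ 502. -110.] zmed 102.4
   92 112 px [471 219   7   9] n 54 rect [ 503.3 -145.7] [14.2 18.8] 89.2 mean [ 503.4 -145.8] zmed 97.2
   2 20 px [369 215  78  32] n 1259 rect [496.2  -7.7] [ 73.4 193.9] 3.0 mean [495.7 -18.6] zmed 12.1
edge x= [-5.16258430e-02  5.32514653e+02] at y 0,-60 [532.51465257 535.61220316] ang -2.9553192495551777
edge x= [-5.28527433e-02  4.59308442e+02] at y 0,-60 [459.30844225 462.47960685] ang -3.025424135660686
side
   40 53 px [316 224  23  14] n 161 rect [489.5  69.5] [65.  24.7] 3.3 mean [489.6  69.6] zmed 45.5
   40 53 px [423 230  17  12] n 87 rect [681.2 -88.8] [25.2 47.1] 9.1 mean [681.5 -90.8] zmed 46.3
   40 53 px [353 252  23  16] n 168 rect [498.  -62.1] [59.3 21.8] 4.2 mean [497.6 -62. ] zmed 46.0
   40 53 px [368 266  38  28] n 296 rect [ 497.3 -133.1] [66.7 62.9] 5.5 mean [ 494.  -137.2] zmed 41.5
   92 112 px [429 215  11   8] n 64 rect [683.9 -89.7] [25.8 23.2] 42.2 mean [684.1 -90.1] zmed 101.7
   92 112 px [377 250  11  10] n 77 rect [ 499.8 -114.8] [32.1 18.1] 6.5 mean [ 499.7 -114.9] zmed 100.4
   92 112 px [390 262  10   7] n 45 rect [ 498.8 -153.6] [14.5 20.1] 88.2 mean [ 499.3 -153.6] zmed 95.3
   2 20 px [421 239  19  12] n 52 rect [688.8 -84.8] [21.3 51.4] 10.8 mean [686.9 -86.9] zmed 14.0
   2 20 px [313 242  88  67] n 754 rect [496.9 -44.4] [ 76.1 262.6] 3.0 mean [479.2 -39.5] zmed 9.9
   2 20 px [403 289   7   7] n 18 rect [ 534.9 -166. ] [15.8  9.5] 85.7 mean [ 535.2 -166.1] zmed 9.7
```

Fit so far:
- The clamp axis is turned +3.0° and its origin is at about (498.2, -58.3). The fixed face is at y≈61.5, and the grip and trigger centres agree with this in both views.
- half_b is at about (471, 232), yaw 13°. Its top measures 16–18 mm high and its footprint 56.7×35.

I'll grasp it now, closing along its long axis. The descent finds the fingertip height by touch.

```bash
cat >> h.py <<'E'
def quat(deg):  # tool down, closing direction (tool y) at angle deg in the world
    p=np.radians((deg+90)/2); return [0,np.cos(p),np.sin(p),0]
A=np.radians(3.0); O=np.array([498.2,-58.3])
def clamp(x,y,z): return [O[0]+x*np.cos(A)-y*np.sin(A),O[1]+x*np.sin(A)+y*np.cos(A),z]
def st(msg=''):
    s=bot.read_state(); print(msg,'t',round(s['clock'],2),'p',s['ee_pos'].round(1),'w',round(s['grip_width'],1),'gf',round(s['grip_force'],1),'F',s['ft_force'].round(1)); return s
E
python3 - <<'E'
from h import *
print(bot.tip_reach)
for d in(13.2,193.2,3,183,93,273):
    for p in((471,232,150),clamp(0,60,60),clamp(0,-70,75)): print(d,bot.ik(p,quat(d)))
E
```

```text
19.0
13.2 [ 3.87919350e-01  3.23359996e-01  1.68074616e+00 -4.44089210e-16
  1.13748649e+00  1.57535888e-01]
13.2 [-7.07297539e-02  3.94728101e-01  1.82908531e+00 -4.44089210e-16
  9.17779240e-01 -3.01113215e-01]
13.2 [-3.20825161e-01  4.13193228e-01  1.75721902e+00 -4.44089210e-16
  9.71180406e-01 -5.51208623e-01]
193.2 None
193.2 None
193.2 None
3 [ 3.87919350e-01  3.23359996e-01  1.68074616e+00 -4.44089210e-16
  1.13748649e+00  3.35559472e-01]
3 [-7.07297539e-02  3.94728101e-01  1.82908531e+00 -4.44089210e-16
  9.17779240e-01 -1.23089631e-01]
3 [-3.20825161e-01  4.13193228e-01  1.75721902e+00 -4.44089210e-16
  9.71180406e-01 -3.73185039e-01]
183 None
183 None
183 None
93 [ 3.87919350e-01  3.23359996e-01  1.68074616e+00 -4.44089210e-16
  1.13748649e+00 -1.23523685e+00]
93 [-7.07297539e-02  3.94728101e-01  1.82908531e+00 -4.44089210e-16
  9.17779240e-01 -1.69388596e+00]
93 [-3.20825161e-01  4.13193228e-01  1.75721902e+00 -4.44089210e-16
  9.71180406e-01 -1.94398137e+00]
273 [ 3.87919350e-01  3.23359996e-01  1.68074616e+00 -4.44089210e-16
  1.13748649e+00  1.90635580e+00]
273 [-7.07297539e-02  3.94728101e-01  1.82908531e+00 -4.44089210e-16
  9.17779240e-01  1.44770670e+00]
273 [-3.20825161e-01  4.13193228e-01  1.75721902e+00 -4.44089210e-16
  9.71180406e-01  1.19761129e+00]
```

```bash
python3 - <<'E'
from h import *
q=quat(13)
bot.move_to([471,232,120],q); bot.move_gripper(70,25); st('above')
bot.servo_line([471,232,32],speed=150); st()
print(bot.servo_line([471,232,6],speed=30,until_force=5)); s=st('touch')
z=s['ee_pos'][2]
bot.servo_line([471,232,z+4],speed=30); bot.move_gripper(40,25); st('grip')
c=cam('top');np.savez('top1.npz',**c); d=cam('side')
cv2.imwrite('pics/g1.png',np.hstack([cv2.resize(c['image'][190:290,265:365],(400,400)),cv2.resize(d['image'][150:250,240:340],(400,400))]))
E
```

```text
above t 2.05 p [470.9 232.4 120.1] w 70.2 gf 0.0 F [0.5 0.8 0.4]
 t 2.78 p [471.4 232.2  32.7] w 70.0 gf 0.0 F [-0.6  0.5  0.3]
False
touch t 3.8 p [471.1 232.    6.2] w 69.6 gf 0.0 F [ 1.1 -0.6  0.7]
grip t 4.49 p [471.7 232.3  10.9] w 39.9 gf 3.7 F [0.8 0.5 7.7]
```

View pics/g1.png

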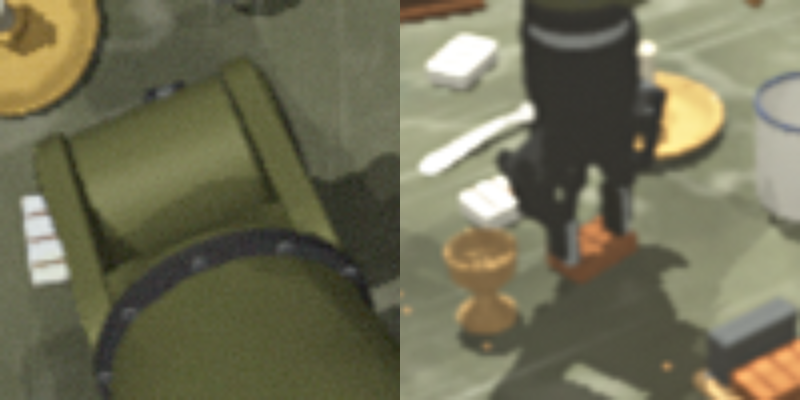

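The side crop shows both fingers about 40 mm apart over the block near (575–630, 250), and the block extends past them. They seem to be resting on top rather than gripping the ends, so I'll look closer.

```bash
python3 - <<'E'
from h import *
d=cam('side');np.savez('side1.npz',**d)
cv2.imwrite('pics/g2.png',cv2.resize(d['image'][185:225,255:315],(780,520),interpolation=2))
st()
for z in(0,16):print(z,[proj(d,[471+56*k*np.cos(.23),232+56*k*np.sin(.23),z]).round(1) for k in(-.5,.5)])
print('tcp',proj(d,[471.7,232.3,10.9]))
for v in range(196,216,2): print(v,[ (dep(d,u,v).round(0).astype(int).tolist()) for u in (277,279,281,283,292,294,296,298)])
E
```

```text
t 4.64 p [471.7 232.3  10.9] w 40.2 gf 3.7 F [1.  0.4 7.2]
0 [array([280.3, 220.4]), array([294.8, 211.5])]
16 [array([280. , 215.7]), array([294.7, 206.8])]
tcp [287.66218494 212.57477495]
196 [[445, 236, 74], [443, 223, 82], [447, 218, 83], [450, 213, 85], [491, 238, 55], [493, 231, 59], [497, 227, 59], [547, 300, 0]]
198 [[443, 234, 70], [494, 321, 1], [446, 217, 78], [452, 218, 75], [492, 239, 48], [493, 230, 53], [498, 229, 51], [542, 291, -1]]
200 [[439, 227, 69], [444, 227, 67], [446, 219, 71], [452, 218, 69], [491, 239, 41], [492, 230, 46], [499, 231, 43], [537, 284, -2]]
202 [[430, 211, 75], [441, 221, 65], [443, 213, 69], [452, 219, 62], [491, 239, 35], [492, 230, 39], [497, 228, 39], [530, 273, 0]]
204 [[429, 210, 70], [442, 223, 57], [443, 214, 62], [450, 216, 58], [491, 239, 28], [493, 232, 32], [497, 228, 32], [524, 264, 1]]
206 [[431, 214, 61], [440, 220, 53], [445, 218, 52], [451, 219, 49], [491, 241, 20], [494, 234, 23], [499, 231, 23], [519, 255, 0]]
208 [[437, 228, 43], [439, 219, 48], [446, 221, 44], [451, 219, 43], [488, 236, 18], [493, 233, 17], [499, 232, 16], [503, 229, 16]]
210 [[439, 232, 33], [440, 221, 39], [446, 221, 37], [450, 217, 38], [484, 230, 16], [490, 229, 14], [494, 225, 15], [501, 225, 12]]
212 [[436, 227, 31], [440, 223, 31], [445, 220, 31], [450, 219, 30], [480, 222, 16], [488, 225, 10], [496, 228, 6], [503, 229, 2]]
214 [[445, 246, 9], [442, 226, 22], [445, 221, 24], [448, 215, 27], [479, 221, 10], [487, 224, 5], [493, 224, 2], [497, 220, 3]]
```

View pics/g2.png

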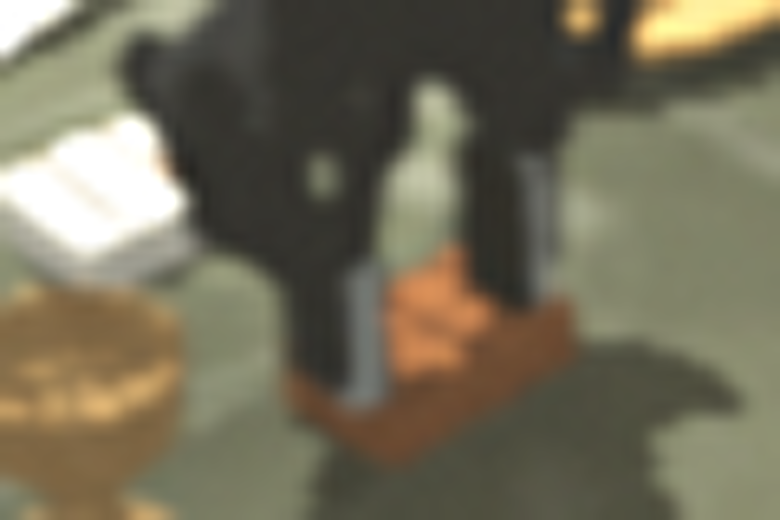

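The fingers are resting on top of the block with their tips at z≈16, so the real fingertip reach is much less than 19 mm at this opening. I'll lift, reopen and find the reach by touching the worktop.

```bash
python3 - <<'E'
from h import *
bot.servo_line([471,232,25],speed=100); bot.move_gripper(72,25); s0=st('open')
r=None
try: r=bot.servo_line([471,232,-12],speed=40,until_force=4)
except bot.MotionError as e: print(e)
s=st(f'touch {r}')
d=cam('side');np.savez('side2.npz',**d)
cv2.imwrite('pics/g3.png',cv2.resize(d['image'][175:235,245:335],(780,520),interpolation=2))
E
```

```text
open t 5.36 p [470.9 232.   24.8] w 72.0 gf 0.0 F [ 0.3  0.7 -0.4]
touch True t 6.03 p [471.3 232.   -1.8] w 72.1 gf 2.2 F [ 1.7 -1.1  6.3]
```

View pics/g3.png

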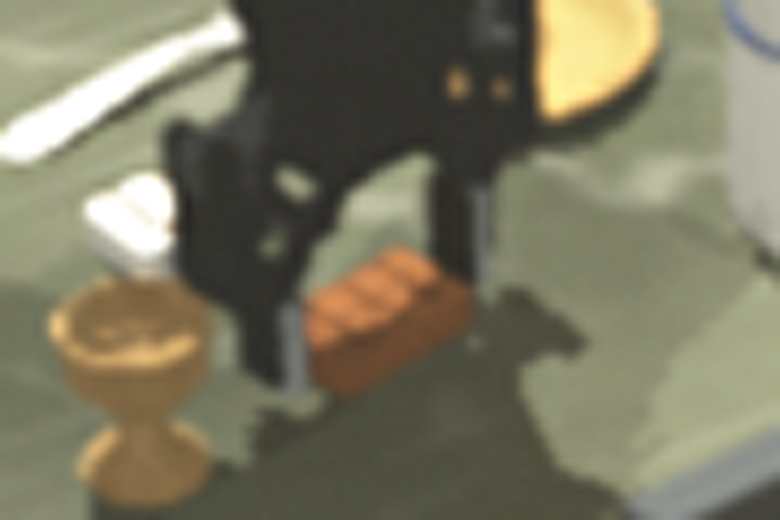

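The fingertips now touch the worktop on both sides of the block (left tip about (278,219), right about (300,208)), at TCP z≈-1.8. At the first attempt they only caught the top edge and slid over it. I'll lift 2 mm and close.

```bash
python3 - <<'E'
from h import *
bot.servo_line([471,232,0.5],speed=40); st(); bot.move_gripper(45,30); st('grip')
bot.servo_line([471,232,30],speed=80); st('lift')
d=cam('side');np.savez('side3.npz',**d)
cv2.imwrite('pics/g4.png',cv2.resize(d['image'][165:225,245:335],(780,520),interpolation=2))
E
```

```text
t 6.33 p [4.709e+02 2.320e+02 2.000e-01] w 72.1 gf 0.0 F [ 1.  -0.8 -0.5]
grip t 6.62 p [471.  232.    0.5] w 55.1 gf 32.1 F [-0.8 -0.5  3.6]
lift t 7.13 p [471.1 232.   30.3] w 55.1 gf 31.8 F [-1.2  1.1 -1.5]
```

View pics/g4.png

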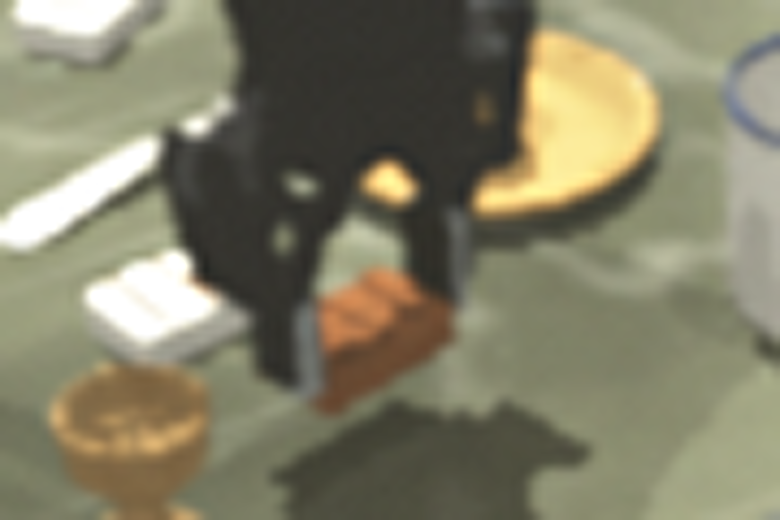

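half_b is held squarely at w = 55.1 mm, and the block's underside is level with the TCP. I'll carry it over, lower it on the bed short of half_a and slide it up until it touches. Then, after letting go, I'll close the fingers once across the joint so both ends line up.

```bash
python3 - <<'E'
from h import *
bot.servo_line([471,232,85],speed=150)
bot.move_to(clamp(-2.5,58,80),quat(3)); st('over')
bot.servo_line(clamp(-2.5,58,20),speed=120)
print(bot.servo_line(clamp(-2.5,58,5),speed=25,until_force=4)); s=st('down')
z=s['ee_pos'][2]
bot.servo_line(clamp(-2.5,58,z+.7),speed=40)
print(bot.servo_line(clamp(-2.5,78,z+.7),speed=25,until_force=4)); s=st('slid')
p=s['ee_pos'][:2]-O; print('clamp y',-p[0]*np.sin(A)+p[1]*np.cos(A))
c=cam('side');np.savez('side4.npz',**c)
cv2.imwrite('pics/p4.png',cv2.resize(c['image'][190:310,290:430],(700,600),interpolation=2))
E
```

```text
over t 8.62 p [4.926e+02 3.000e-01 7.960e+01] w 54.9 gf 31.9 F [ 0.3  0.6 -0.9]
True
down t 9.72 p [492.9  -0.5  10.2] w 55.0 gf 32.8 F [ 0.4 -0.1  2.1]
True
slid t 10.35 p [492.4   3.6  10.7] w 55.0 gf 32.7 F [ 1.5 -4.2  1.4]
clamp y 62.078980512164286
```

View pics/p4.png

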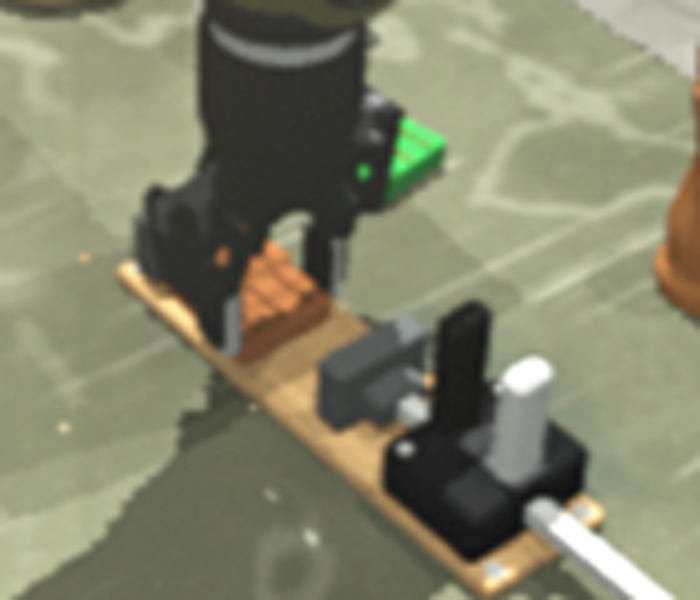

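half_b lies flat on the bed against half_a (crop (285,310)), with the moving jaw clear behind it. Next is release, align across the joint, retreat, and check the result numerically.

```bash
python3 - <<'E'
from h import *
bot.move_gripper(68,20); st('rel')
bot.servo_line(clamp(-2.5,84,12),speed=80); st()
bot.move_gripper(50,20); st('align')
bot.move_gripper(68); bot.servo_line(clamp(-2.5,84,80),speed=200); 
bot.move_gripper(85); bot.move_to(clamp(0,-66,175),quat(93)); st()
c=cam('side');np.savez('side5.npz',**c)
h=cv2.cvtColor(c['image'],cv2.COLOR_BGR2HSV);m=cv2.inRange(h,(3,130,50),(14,255,255));k=np.zeros_like(m);k[225:265,312:365]=m[225:265,312:365]
k=cv2.morphologyEx(k,cv2.MORPH_CLOSE,np.ones((3,3)))
for q in cv2.findContours(k,0,2)[0]:
    if cv2.contourArea(q)>30:
        r=cv2.minAreaRect(np.array([onz(c,u,v,26)[:2] for u,v in q[:,0]],np.float32)); print(cv2.boundingRect(q),r)
cv2.imwrite('pics/p5.png',np.hstack([cv2.resize(c['image'][215:275,305:385],(640,480),interpolation=2)]))
E
```

```text
rel t 10.68 p [492.    3.8  10.3] w 67.8 gf 0.0 F [ 0.6 -0.   0.7]
 t 11.11 p [491.3  25.9  12. ] w 68.0 gf 0.0 F [ 0.4 -0.6  0.8]
align t 11.36 p [491.5  25.4  12.3] w 55.2 gf 20.9 F [-0.3  2.   5.1]
 t 14.08 p [ 501.6 -124.   174.8] w 85.3 gf 0.0 F [-0.8  0.1  0.1]
(321, 236, 35, 27) ((486.7578125, 20.264673233032227), (60.5536003112793, 78.42450714111328), 2.3792638778686523)
```

View pics/p5.png

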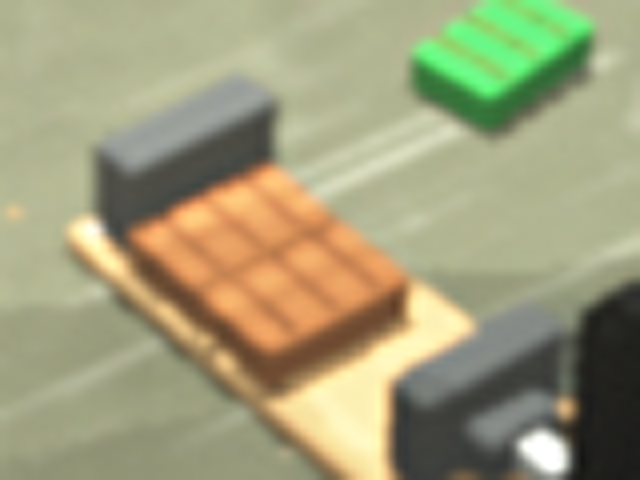

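Both halves lie flat, side by side, with their ends flush (crop (270,270)). Now the trigger: I'll come down from above, locate the grip by a light touch, and make the first stroke while the jaw is still far from the wood.

```bash
cat >> h.py <<'E'
def cy(s):
    p=s['ee_pos'][:2]-O; return -p[0]*np.sin(A)+p[1]*np.cos(A)
def jawpos(tag):  # moving jaw top, side view; slides seen along the clamp axis
    c=cam('side'); np.savez(f'side_{tag}.npz',**c)
    pts=[]
    for v in range(215,300):
        for u in range(305,400):
            p=dep(c,u,v); q=p[:2]-O; x=q[0]*np.cos(A)+q[1]*np.sin(A); y=-q[0]*np.sin(A)+q[1]*np.cos(A)
            if 34<p[2]<50 and abs(x)<32 and -25<y<100: pts.append(y)
    pts=np.array(pts); print('jaw y pct',len(pts),np.percentile(pts,[5,50,90,97]).round(1) if len(pts) else None)
E
python3 - <<'E'
from h import *
jawpos('j0')
Z=66
print(bot.servo_line(clamp(0,-70,Z),speed=150,until_force=8)); st('down')
bot.move_gripper(62,20); st()
print(bot.servo_line(clamp(0,-84,Z),speed=25,until_force=2.5)); s=st('touch grip')
G=cy(s)+s['grip_width']/2; print('cy',cy(s),'grip face offset: cy+w/2',cy(s)+31-0)
E
```

```text
jaw y pct 230 [-16.2  -7.2   3.4   5.9]
False
down t 15.06 p [ 502.3 -128.3   66.8] w 85.4 gf 0.0 F [-0.4  0.3 -0.1]
 t 15.42 p [ 502.  -128.2   66.4] w 62.0 gf 0.0 F [-0.2  0.1  0. ]
True
touch grip t 15.83 p [ 502.1 -136.8   65.7] w 62.2 gf 1.2 F [-0.2  2.3  1.5]
cy -78.61635402681388 grip face offset: cy+w/2 -47.61635402681388
```

The grip face is at clamp y = -47.6, against -48 expected. First stroke:

```bash
python3 - <<'E'
from h import *
bot.move_gripper(70,20)
bot.servo_line(clamp(0,-66.3,66),speed=60); st('pos')
for w in(62,54,46,37.5): bot.move_gripper(w,20); st(w)
bot.move_gripper(70); st('open'); jawpos('j1')
E
```

```text
pos t 16.43 p [ 501.7 -124.    66.1] w 70.1 gf 0.0 F [ 1.5 -0.3 -0.1]
62 t 16.68 p [ 501.9 -124.9   66.3] w 61.8 gf 1.8 F [-0.7 -3.1  2. ]
54 t 16.93 p [ 502.1 -125.1   66.5] w 54.0 gf 2.7 F [-0.1 -5.7  4.5]
46 t 17.18 p [ 502.2 -125.2   66.6] w 45.9 gf 2.9 F [ 1.3 -5.1  5. ]
37.5 t 17.45 p [ 502.3 -124.7   66.8] w 37.8 gf 6.2 F [-0.6 -0.1  9.1]
open t 17.87 p [ 501.6 -124.4   65.8] w 69.9 gf 0.0 F [-0.2  0.9  0.7]
jaw y pct 213 [-6.1  5.1 15.9 17.8]
```

The jaw advanced about 12 mm. The pad reading is half the one-sided push, so once the wood is near I must squeeze with both pads touching. Two more strokes, the second in small steps with a force check.

```bash
python3 - <<'E'
from h import *
for w in(54,37.5): bot.move_gripper(w,20); st(w)
bot.move_gripper(70); jawpos('j2')
for w in(54,50,47,44,41,38.5,37):
    bot.move_gripper(w,20); s=st(w)
    if abs(s['ft_force'][1])>9: print('stall'); break
else: bot.move_gripper(70)
jawpos('j3')
E
```

```text
54 t 18.22 p [ 502.  -125.    66.4] w 54.1 gf 2.6 F [ 0.1 -5.7  3.3]
37.5 t 18.53 p [ 502.3 -124.7   66.9] w 37.7 gf 6.2 F [-0.7 -0.8 10. ]
jaw y pct 219 [ 6.1 16.  26.7 29.2]
54 t 19.3 p [ 502.  -125.1   66.4] w 53.8 gf 2.6 F [ 0.4 -5.   3.2]
50 t 19.52 p [ 502.1 -125.2   66.5] w 49.9 gf 2.8 F [ 0.5 -5.5  3.8]
47 t 19.73 p [ 502.2 -125.2   66.6] w 47.3 gf 2.9 F [-0.4 -6.2  3.6]
44 t 19.95 p [ 502.2 -125.3   66.7] w 44.3 gf 3.0 F [-0.4 -6.   4.9]
41 t 20.17 p [ 502.3 -125.3   66.7] w 40.8 gf 3.1 F [-0.4 -6.9  4.6]
38.5 t 20.38 p [ 502.3 -125.1   66.8] w 38.2 gf 3.9 F [ 0.4 -4.8  6. ]
37 t 20.6 p [ 502.3 -124.5   66.9] w 36.7 gf 7.2 F [-1.2  1.5  8.7]
jaw y pct 218 [16.  27.2 37.4 39.8]
```

```bash
cat > stroke.py <<'E'
from h import *
def stroke():
    for w in np.arange(51,36.4,-1.5):
        bot.servo_line(clamp(0,-47.6-w/2,66),speed=30); bot.move_gripper(w,20); s=st(round(w,1))
        if s['grip_width']>w+0.8 or s['grip_force']>9: return True
    return False
E
python3 - <<'E'
from stroke import *
r=stroke(); print('tight',r); jawpos('j4')
E
```

```text
51.0 t 21.77 p [ 502.  -131.3   66. ] w 51.0 gf 0.5 F [-0.9 -0.6  0. ]
49.5 t 22.23 p [ 502.  -130.6   66.2] w 49.6 gf 3.5 F [-2.8 -3.1  4.1]
48.0 t 22.7 p [ 502.1 -129.9   66.3] w 47.9 gf 3.6 F [-2.1 -2.1  5.3]
46.5 t 23.17 p [ 502.2 -129.1   66.3] w 46.9 gf 3.8 F [-2.2 -3.5  5.8]
45.0 t 23.63 p [ 502.1 -128.4   66.4] w 45.1 gf 3.9 F [-1.5 -3.3  4.9]
43.5 t 24.1 p [ 502.2 -127.6   66.4] w 43.9 gf 4.1 F [-2.3 -2.4  5.3]
42.0 t 24.57 p [ 502.2 -126.9   66.4] w 42.1 gf 5.4 F [-1.1 -4.1  6.6]
40.5 t 25.08 p [ 502.  -126.1   66.1] w 40.4 gf 1.6 F [ 1.2 -3.   2.6]
39.0 t 25.55 p [ 501.9 -125.4   66.1] w 39.0 gf 3.2 F [ 2.5 -3.7  2.7]
37.5 t 26.02 p [ 501.8 -124.7   66.2] w 37.5 gf 9.5 F [ 1.8 -4.5  5.6]
tight True
jaw y pct 227 [24.6 35.1 45.9 48.4]
```

The jaw is now at about 48.4 mm and starting to meet resistance near the trigger's stop. I'll let the trigger spring back and make another balanced stroke.

```bash
python3 - <<'E'
from stroke import *
bot.move_gripper(64); bot.dwell(.1)
r=stroke(); print('tight',r); jawpos('j5')
E
```

```text
51.0 t 27.2 p [ 502.  -131.3   66. ] w 51.0 gf 0.5 F [-0.2  0.4  0.5]
49.5 t 27.67 p [ 502.1 -130.6   66.1] w 49.8 gf 3.0 F [-1.  -1.4  2.3]
48.0 t 28.13 p [ 502.1 -130.    66.3] w 48.2 gf 9.3 F [-2.4 -1.9  5.8]
tight True
jaw y pct 218 [27.2 35.7 46.4 48.3]
```

```bash
python3 - <<'E'
from stroke import *
for w in(47,46,45): 
    bot.move_gripper(w,20); s=st(w)
    if s['grip_force']>17: break
bot.move_gripper(40,22); bot.dwell(.3); s=st('squeeze'); print(cy(s), 'centre for balance',-47.6-s['grip_width']/2); jawpos('j6')
E
```

```text
47 t 28.4 p [ 502.1 -129.6   66.5] w 47.7 gf 15.9 F [-3.3  0.1  7.6]
46 t 28.62 p [ 502.  -129.4   66.5] w 47.3 gf 19.0 F [-4.9  3.9  9.3]
squeeze t 29.13 p [ 502.  -129.3   66.6] w 46.9 gf 20.9 F [-4.5  3.6 10. ]
-71.11180082256465 centre for balance -71.05154429219972
jaw y pct 221 [25.  35.5 46.  48.7]
```

The trigger stalls at 4 mm of travel, well short of its stop, with about 21 N on the pads, so the wood is under pressure. One numeric check of the halves before handing in.

```bash
python3 - <<'E'
from h import *
for n in('side5','side_j6'):
    z=np.load(n+'.npz');c={k:z[k] for k in z.files}
    h=cv2.cvtColor(c['image'],cv2.COLOR_BGR2HSV);m=cv2.inRange(h,(3,130,50),(14,255,255));k=np.zeros_like(m);k[225:268,312:365]=m[225:268,312:365]
    vs,us=np.nonzero(k); P=np.array([dep(c,u,v) for u,v in zip(us,vs)]); P=P[P[:,2]>20]
    q=P[:,:2]-O; X=q@[np.cos(A),np.sin(A)]; Y=q@[-np.sin(A),np.cos(A)]
    print(n,len(P),'z',np.median(P[:,2]).round(1),'Y',np.percentile(Y,[2,98]).round(1))
    for a,b in((50,60),(60,70),(70,80),(88,96),(96,104),(104,114)):
        s=(Y>a)&(Y<b); print('  ',a,s.sum(),'X',np.percentile(X[s],[2,50,98]).round(1) if s.any() else None,'Z',np.percentile(P[s,2],[10,90]).round(1) if s.any() else None)
st()
E
```

```text
side5 416 z 26.1 Y [ 49.5 117.9]
   50 85 X [-31.2  -6.1  21.4] Z [21.6 27.6]
   60 70 X [-31.9  -8.9  21.1] Z [24.8 27.8]
   70 48 X [-31.6  -3.3  18.3] Z [23.7 27.7]
   88 53 X [-31.8  -8.   19.4] Z [24.6 28. ]
   96 38 X [-31.8 -12.2  14.7] Z [24.7 27.7]
   104 29 X [-30.9 -16.5  17.5] Z [24.4 27.9]
side_j6 269 z 26.2 Y [ 53.1 117.8]
   50 22 X [-31.7 -26.4 -19. ] Z [22.5 27.7]
   60 39 X [-31.3 -22.1  16.4] Z [24.1 27.8]
   70 42 X [-31.6  -7.2  18.1] Z [24.9 27.8]
   88 40 X [-31.8 -16.   16.7] Z [23.4 27.8]
   96 30 X [-32.1 -20.2  15.3] Z [24.4 28.1]
   104 28 X [-32.   -9.8  19. ] Z [23.4 27.2]
 t 29.18 p [ 502.  -129.3   66.6] w 46.6 gf 20.9 F [-3.7  4.7 10.9]
```

The halves lie flat (z≈26), their ends agree within 1 mm, and they span from the jaw to the fixed face. I'll check that the squeeze is steady and hand in.

```bash
python3 - <<'E'
from h import *
bot.dwell(.8); s=st()
if 42<s['grip_width'] and 17<s['grip_force']<25: print(bot.finish_job())
E
```

```text
t 29.98 p [ 502.  -129.3   66.6] w 46.8 gf 20.9 F [-4.3  3.5 10.1]
the job is handed in; nothing more can be done
None
```

I handed the job in at about 30 s: both halves lie flat with ends flush to about 1 mm, pressed together by the jaw after five trigger squeezes, with the gripper still squeezing the trigger at about 21 N.

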